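# Free the jammed parts cups and sort them into their bins

## Robot

A 6-joint arm with a two-finger parallel gripper is mounted at the origin on the work surface. World frame = base frame: x ahead of the robot, y to its left, z up, the work surface at z = 0. Lengths are in mm, angles in rad, forces in N, time in s.
With the tool pointing down it reaches from about 275 to 1000 mm from the base axis. Payload 8.4 kg.
Tool frame: the origin (TCP) lies on the centre line of the jaws, within the pads' length; the fingertips stand r.tip_reach ahead of it and the grasp point (between the pads) lies 3 mm ahead of it (r.tip_reach is the distance from the TCP to the fingertips, in mm); z points along the fingers, y is the direction in which the jaws open and shut (so a half turn about z gives the same grasp; the last joint's range is limited). The gripper opens to 85 mm and grips with 20 to 120 N. Pads are 22 mm wide; open, the fingers measure 114 mm over their backs; the gripper's body (76 mm by 85 mm) begins 54 mm behind the grasp point. The pads swing forward as they close: fully open they stand 13 mm farther back than shut.
Start: joints at [1.19, 0.353, 1.633, -0, 1.155, -0.002], TCP at [231.127, 580.696, 253.281] pointing down, gripper open.
Joint ranges: [-2.63, 2.63], [-0.92, 2.1], [0.06, 2.66], [-1.3, 4.44], [0, 2.69], [-3.02, 3.02]. Speed limits (rad/s): [2.22, 2.22, 2.79, 3.14, 3.14, 3.14].

## Interface

Orientations are given as [roll, pitch, yaw] about the fixed x, y, z axes, in that order (R = Rz(yaw) Ry(pitch) Rx(roll)).
In Python, from rig import sense, optics, r, nets gives the robot as it stands. The module is installed in compiled form; this text tells all that it offers.
- The arm moves only by the tool carry_out, never from a script. Its argument "increments" is a list that holds one entry, the list of rows, each a list of 6 numbers: the shift along the tool's x, y, z normalised to -1 to 1, where 1 is 40 cm, then the turn, a rotation vector about the tool's x, y, z normalised to -1 to 1, where 1 is 60 degrees. A call has 1 to 5 rows; each row is the pose to reach, as a shift and turn from the pose commanded when the call began, along the tool's axes at that moment; what a row does not reach only later rows make up. A row lasts 1/12 s, in which the tool goes at most 41.7 mm and 7.16 degrees, less where a joint would pass 70% of its speed; a pose out of reach is approached as far as the arm can. A call with a number of a shift or a turn outside -1 to 1 is refused whole. A call with a gripper value outside its range is refused whole. "hand" is the closure, from 0 (fully open) to 1 (shut), set as the call begins (left out, the last holds). The fingers move at their own pace and stop on an object; "squeeze" is the grip in N (left out, the last holds). Time passes only in rows, so rows that repeat a pose let the fingers close. It gives the time, the measured TCP pose, the force and the opening at its end, in the units of the state.
- sense(): the state, without advancing time (a new reading comes with each control period).
- optics.grab_frame(name): name is "scene" or "top" or "wrist"; returns a dict with "img" (420x560x3 uint8, red, green, blue), "range_z" (420x560 float32, mm along the optical axis (not along the pixel's ray), 0 where there is no reading), "fov_y" (degrees; the focal length in pixels is half the picture's height over the tangent of half this angle, whatever the lens; pixels are square), "cx", "cy" (the principal point, pixels), "R" (3x3) and "t" (3): a world point X has camera coordinates R X + t. Camera axes: x right, y down, z forward; pixel columns grow to the right and rows downward; lengths in mm; the calibration is good to about 2 mm. The wrist camera is an equidistant fisheye: a pixel r from the principal point sees the ray r / f radians off the axis. A picture is of the moment at which its call begins.
- r.sign_off(): hands the job in, once; it reports no verdict.
Trained networks look in the newest picture that a camera, given by its name, has taken for a name from the list of things; names that differ only in an ending like _2 or _b are one class to them, and where a whole thing is asked for, a point or a joint stands for the part that bears it (a point fixed in the world has none). Each returns a list of dicts, best first, with "confidence" (0 to 1); they miss things now and then, are a little off and sometimes report something else, mostly with a low value. They report only what shows in the picture. A call takes as long as a camera call. They do not tell look-alikes from the thing itself.
- nets.trace(target, camera): "mask" (420x560 bool, what is visible of it).
- nets.tip_of(target, camera): "point" ([x, y, z] in mm, in world coordinates, good to about 4 mm: a listed point, or the origin of a listed thing).
The state is a dict: "clock": time; "qpos": joint angles; "qvel": joint speeds; "joint_efforts": joint torques, N m; "eef_pos": TCP position; "tcp_rot": TCP orientation; "contact_force": force on the tool from outside, world axes, zero at the start; "wrist_torque": the same for the moment, N m; "opening": opening from 0.0 (shut) to 1.0 (fully open).
Only numpy, scipy, OpenCV 4.12 (cv2) and the standard library are available. Lean on these libraries where they do the work, as an engineer would, in place of code of your own. Each camera call takes 0.05 s, during which the arm holds its last target.

## Task

Three steel parts cups are jammed one inside another, and the largest is nipped lightly in the vice on the bench. Work the small cup and the middle cup free - a straight pull only drags the large cup up out of the vice jaws, which must not happen, so turn each to and fro while drawing it up - and stand each one upright in the square bin of its own size in the grey tray, set down rather than dropped. Leave the large cup where it sits in the vice, and leave the other things on the bench alone.

Things in the scene. Friction and masses are not known exactly. Their poses are not given: they have to be found in the camera images.
- cup_small_mid (a point): Centre, half-way up (46 mm above the underside), of the small, topmost cup of the nest: loose, steel, 92 mm high, 0.3 kg, round about z (up). Bottom up: skirt 46 mm in diameter, 40 mm high, stuck in the middle cup; bead 54 mm in diameter, 5 mm high, resting on the middle cup's rim; then 47 mm of plain wall up to the mouth, 46 mm outside, 41 mm inside: grip it there, across the outside.
- cup_medium_mid (a point): Centre, half-way up (47.5 mm above the underside), of the middle cup of the nest: loose, steel, 95 mm high, 0.4 kg, round about z (up). Bottom up: skirt 55 mm in diameter, 40 mm high, stuck in the large cup; bead 66 mm in diameter, 5 mm high, resting on the large cup's rim; then 50 mm of plain wall up to the mouth, 55 mm outside, 49 mm inside: grip it there, across the outside.
- cup_large_mouth (a point): Centre of the mouth, at rim height, of the large cup, the outermost of the nest: 64 mm outside diameter (bead 75 mm), 90 mm high, standing on the bed of the vice and nipped between its jaws. The rim is 118 mm above the bench, 50 mm above the jaws.
- cup_large (a joint): How far (m) the large cup has been dragged up in the jaws; 0 as it sits on the bed. The jaws keep it from turning, but as they only nip it they hold it down with just 5 N besides its weight (0.45 kg): it starts to ride up when the middle cup is pulled up with more than about 9 N beyond that cup's own weight, and it can ride up 30 mm.
- vice: Grey drilling-machine vice bolted to the bench, 104 mm wide. Origin: on the bench, under the axis of the nest; the jaws stand 32 mm to either side of it along x, 100 mm wide along y, their tops 68 mm above the bench; the screw and its cross handle reach 185 mm from the origin towards -x, at 44 mm height.
- tray: Grey sheet-metal organiser tray, fixed, 120 mm along its x, 310 mm along its y, lip 12 mm high; origin: centre of its underside. The three bins stand in it in a row along y, 97 mm apart, in any order.
- bin_small_floor (a point): Centre of the inner floor of the small square bin, for the small cup: bare aluminium, fixed in the tray, open above, 56 mm square outside, 52 mm inside, walls 24 mm above this floor; x and y are square to its walls.
- bin_medium_floor (a point): Centre of the inner floor of the middle square bin, for the middle cup; too wide a home for the small one: bare aluminium, fixed in the tray, open above, 65 mm square outside, 61 mm inside, walls 24 mm above this floor; x and y are square to its walls.
- bin_large_floor (a point): Centre of the inner floor of the large square bin, for the large cup, which stays in the vice; a ball bearing lies in it and stays there: bare aluminium, fixed in the tray, open above, 74 mm square outside, 70 mm inside, walls 24 mm above this floor; x and y are square to its walls.
- cup_small: The small cup again; origin at the centre of its underside. Stuck: it turns with about 0.5 N m; a straight pull would take some 20 N, but while it is being turned it follows a slow pull of a few newtons. The drag lasts for the first 15 mm of lift, then it is loose; its skirt is out of the middle cup after 40 mm.
- cup_medium: The middle cup again; origin at the centre of its underside. Stuck: it turns with about 0.7 N m; a straight pull would take some 20 N, but while it is being turned it follows a slow pull of a few newtons. The drag lasts for the first 15 mm of lift, then it is loose; its skirt is out of the large cup after 40 mm.
- spanner: Steel combination spanner, 160 mm, lying to the left of the vice. Loose; not part of the job, to be left where it is. Origin: centre of its underside.
- screwdriver: Screwdriver with a black handle, 180 mm, lying to the right of the tray. Loose; not part of the job, to be left where it is. Origin: centre of its underside.
- solenoid: Starter solenoid, a dark upright cylinder 52 mm in diameter, 86 mm high with two copper studs, beyond the tray. Loose; not part of the job, to be left where it is. Origin: centre of its underside.
- bearing: Ball bearing, 52 mm outside, 20 mm bore, 15 mm high, lying in the large bin. Loose; not part of the job, to be left where it is. Origin: centre of its underside.
- relay: Black relay, 28 mm square, 38 mm high, beyond the vice on the left. Loose; not part of the job, to be left where it is. Origin: centre of its underside.
- pulley: Steel alternator pulley, 60 mm in diameter, 34 mm high, lying beyond the tray. Loose; not part of the job, to be left where it is. Origin: centre of its underside.
Not all that is in view belongs to the job. What is shaped like the part that bears bin_small_floor but pink or red is not meant.

How it is judged:
By the outcome, as a careful person would: the job done as asked, in the order asked, and still so for the second after the job is handed in, with the robot touching nothing.
It also fails if it takes over 72 s, if anything falls off the work surface, if the arm or the gripper's body presses on something with over 40 N, if the wrist force passes 120 N, or if a joint passes its speed limit or range.

## Working session

There is one attempt and no reset: what is moved stays moved. The work goes in short steps, Python scripts to look and compute and a tool call to move; the robot and the scene stay as the last step left them, time stands still between calls to the robot, and variables do not carry over. Pictures are saved under pics/ and viewed, and the job is handed in when it is done.

Besides the shell and the picture viewer there is one more tool, called in YAML: its name, and indented under it one key for each argument. carry_out: Moves the arm, as the interface text tells. Its arguments: {"type":"object","properties":{"increments":{"type":"array","items":{"type":"array","items":{"type":"array","items":{"type":"number","minimum":-1,"maximum":1}}}},"hand":{"type":"number"},"squeeze":{"type":"number"}},"required":["increments"]}

```bash
mkdir -p pics; cat > h.py <<'E'
import numpy as np, cv2
from rig import sense, optics, r, nets
def px2w(F,u,v,z=None):
    f=210/np.tan(np.radians(F["fov_y"]/2)); R=np.array(F["R"]);t=np.array(F["t"])
    d=F["range_z"][int(v),int(u)]
    c=np.array([(u-F["cx"])/f,(v-F["cy"])/f,1.0])
    if z is None: return R.T@(c*d-t)
    o=-R.T@t; w=R.T@c
    return o+w*(z-o[2])/w[2]
def w2px(F,X):
    f=210/np.tan(np.radians(F["fov_y"]/2)); c=np.array(F["R"])@np.array(X)+np.array(F["t"])
    return F["cx"]+f*c[0]/c[2],F["cy"]+f*c[1]/c[2]
E
python3 - <<'E'
from h import *
np.set_printoptions(precision=3,suppress=True)
print(sense(), r.tip_reach)
for n in ["top","scene"]:
    F=optics.grab_frame(n); cv2.imwrite(f"pics/{n}0.png",F["img"][:,:,::-1]); print(n,F["fov_y"],F["cx"],F["cy"],-np.array(F["R"]).T@F["t"])
    for k in ["cup_small_mid","cup_medium_mid","cup_large_mouth","vice","tray","bin_small_floor","bin_medium_floor","bin_large_floor","solenoid","pulley","relay","bearing"]:
        for d in nets.tip_of(k,n)[:3]: print(k,np.round(d["point"],1),round(d["confidence"],2),np.round(w2px(F,d["point"])))
E
```

```text
{'clock': 0.0, 'qpos': array([ 1.19 ,  0.354,  1.634,  0.   ,  1.155, -0.002]), 'qvel': array([ 0.001, -0.   ,  0.002,  0.002, -0.   ,  0.001]), 'joint_efforts': array([ -0.   , -60.524, -34.206,  -0.   ,   0.009,  -0.   ]), 'eef_pos': array([230.954, 580.277, 252.529]), 'tcp_rot': array([-3.14 , -0.   ,  2.763]), 'contact_force': array([0.044, 0.33 , 0.974]), 'wrist_torque': array([ 0.022,  0.049, -0.008]), 'opening': 0.9941377289551883} 22.0
top 53.77282829510385 281.5221208441943 215.0724170043766 [ 390.812  -25.864 1156.035]
cup_small_mid [562.2 188.6 176.2] 0.7 [194. 220.]
cup_medium_mid [565.1 188.6 124.2] 0.56 [199. 222.]
cup_large_mouth [561.5 184.6 119.2] 0.49 [201. 224.]
cup_large_mouth [679.1 337.2  -0.5] 0.48 [158. 190.]
vice [563.7 186.6  -0.5] 0.67 [208. 230.]
vice [562.  182.3 133.4] 0.2 [200. 223.]
tray [ 545.7 -210.5    2.5] 0.73 [349. 238.]
tray [574.9 430.7   0.9] 0.37 [122. 226.]
bin_small_floor [ 549.1 -213.1    2.7] 0.92 [350. 237.]
bin_small_floor [ 724.6 -244.3    1.6] 0.86 [360. 176.]
bin_small_floor [ 393.3 -367.3    1.9] 0.73 [408. 294.]
bin_medium_floor [ 
[... 772 characters left out ...]
258.]
cup_large_mouth [561.  188.6 122.9] 0.6 [339. 259.]
vice [561.5 189.   -1.3] 0.96 [334. 286.]
tray [ 546.1 -210.9    3.1] 0.84 [243. 199.]
bin_small_floor [ 396.4 -233.5    3.7] 0.9 [274. 172.]
bin_small_floor [ 390.6 -360.6    1.7] 0.84 [251. 152.]
bin_small_floor [ 549.4 -211.7    5.6] 0.82 [242. 199.]
bin_medium_floor [ 533.2 -118.     3.5] 0.8 [266. 213.]
bin_large_floor [ 563.1 -308.2    0.7] 0.55 [219. 185.]
solenoid [731.4  24.9  -3.5] 0.81 [244. 284.]
pulley [ 722.9 -122.9   -1.3] 0.57 [213. 248.]
pulley [ 546.  -211.8    2.5] 0.31 [243. 199.]
relay [685.8 341.6   1.6] 0.76 [346. 359.]
relay [ 560.4 -308.4    1.3] 0.63 [220. 185.]
bearing [ 563.7 -308.5   -0.5] 0.64 [219. 185.]
```

```bash
python3 - <<'E'
import cv2
a=cv2.imread("pics/top0.png");b=cv2.imread("pics/scene0.png")
cv2.imwrite("pics/topc.png",cv2.resize(a[140:320,150:430],None,fx=2.8,fy=2.8,interpolation=cv2.INTER_CUBIC))
cv2.imwrite("pics/scenec.png",cv2.resize(b[120:380,160:430],None,fx=2.3,fy=2.3,interpolation=cv2.INTER_CUBIC))
E
```

```text
(no output)
```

View pics/topc.png

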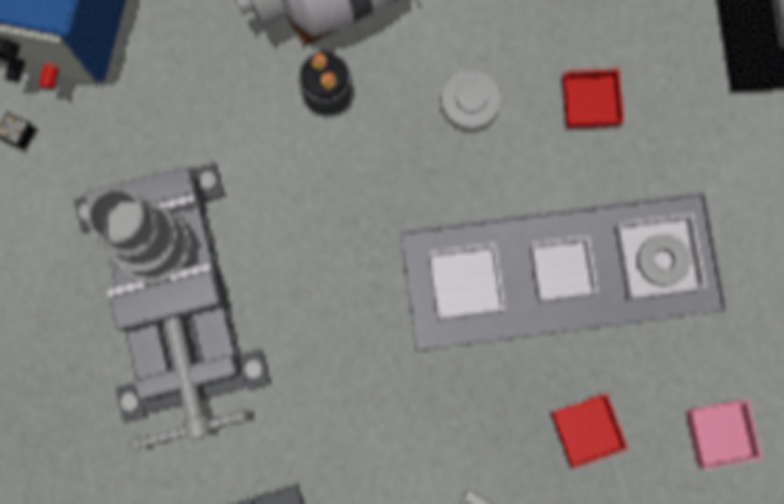

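View pics/scenec.png

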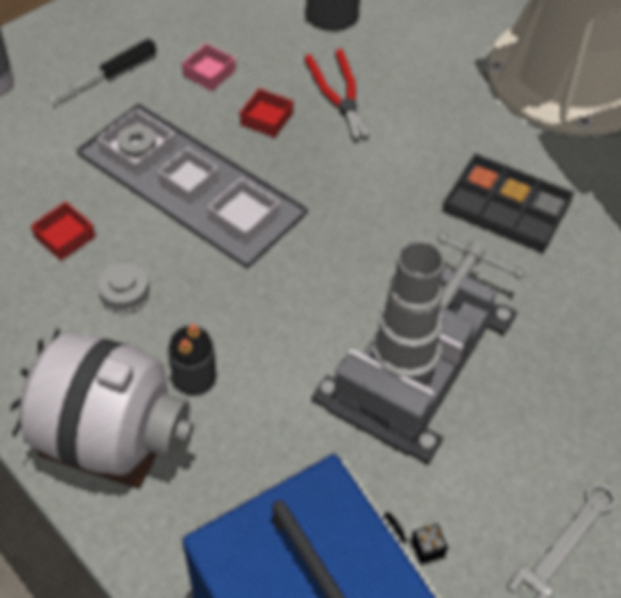

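```bash
cat >> h.py <<'E'
def cloud(F):
    f=210/np.tan(np.radians(F["fov_y"]/2)); d=F["range_z"]; v,u=np.mgrid[0:420,0:560]
    C=np.stack([(u-F["cx"])/f*d,(v-F["cy"])/f*d,d],-1)
    P=(C-np.array(F["t"]))@np.array(F["R"]); P[d<=0]=np.nan; return P
E
python3 - <<'E'
from h import *
from scipy.optimize import least_squares
np.set_printoptions(precision=1,suppress=True)
for n in ["top","scene"]:
    F=optics.grab_frame(n);P=cloud(F).reshape(-1,3);P=P[np.isfinite(P[:,0])]
    near=P[np.hypot(P[:,0]-562,P[:,1]-187)<60]
    print(n,"maxz",np.sort(near[:,2])[-8:])
    for lo,hi,rad in [(180,223,23),(126,170,27.5)]:
        W=near[(near[:,2]>lo)&(near[:,2]<hi)&(np.hypot(near[:,0]-562,near[:,1]-187)>15)]
        cam=-np.array(F["R"]).T@F["t"]
        # outer wall facing the camera
        g=(W[:,:2]-[562,187])@((cam-[562,187,0])[:2])>0; W=W[g]
        s=least_squares(lambda p:np.hypot(W[:,0]-p[0],W[:,1]-p[1])-rad,[562,187],loss="soft_l1")
        print("axis",lo,s.x,len(W),np.abs(s.fun).mean())
    T=P[(P[:,2]>20)&(P[:,2]<40)]
    # bin walls
    for nm,c in [("M",(534.5,-117.8)),("S",(549,-212)),("L",(561,-310))]:
        B=P[(np.abs(P[:,0]-c[0])<48)&(np.abs(P[:,1]-c[1])<48)&(P[:,2]>18)]
        rect=cv2.minAreaRect(B[:,:2].astype(np.float32)); print(nm,len(B),rect,"zmax",np.percentile(B[:,2],[50,95]))
        Fl=P[np.hypot(P[:,0]-c[0],P[:,1]-c[1])<15]; print(" floor z",np.median(Fl[:,2]))
E
```

```text
top maxz [226.  226.3 226.4 226.6 226.8 227.1 227.2 227.9]
axis 180 [561.6 187.7] 98 0.4309565166825661
axis 126 [561.6 187.6] 97 0.45279122604437533
M 102 ((534.9592895507812, -116.19513702392578), (65.38949584960938, 65.0586929321289), 7.835416793823242) zmax [26.5 29.8]
 floor z 3.9916504513597624
S 96 ((548.1801147460938, -212.13848876953125), (55.889915466308594, 56.8972282409668), 7.987968921661377) zmax [26.6 30.3]
 floor z 3.506974401750076
L 262 ((561.731201171875, -308.36932373046875), (74.83053588867188, 75.3631362915039), 8.393816947937012) zmax [21.4 29.9]
 floor z 16.392344207934034
scene maxz [227.5 227.7 227.9 228.  228.3 228.7 228.8 229.6]
axis 180 [561.  186.6] 251 0.7729126244363
axis 126 [561.  186.5] 271 0.922244138233835
M 197 ((535.454345703125, -116.76513671875), (68.14153289794922, 68.24883270263672), 7.946167945861816) zmax [25.4 31.7]
 floor z 5.510854216188633
S 163 ((549.9343872070312, -213.14559936523438), (61.03403091430664, 61.01667022705078), 6.9534735679626465) zmax [25.4 31.7]
 floor z 6.492347935632019
L 343 ((562.064208984375, -309.2224426269531), (80.1614990234375, 80.3647689819336), 10.047157287597656) zmax [22.6 31.4]
 floor z 19.891038068453238
```

The bin meant is the bare aluminium one in the middle of the tray, at top-view pixel (350,237). The look-alikes are red at (360,176) and (361,294) and pink at (408,294), all off the tray. The enlarged crop confirms this: aluminium at crop (560,272).

```bash
cat >> h.py <<'E'
from scipy.spatial.transform import Rotation as Ro
def plan(X,yaw=None,roll0=True):
    s=sense(); R0=Ro.from_euler("xyz",s["tcp_rot"]); 
    sh=R0.inv().apply(np.array(X)-s["eef_pos"])
    y=s["tcp_rot"][2] if yaw is None else yaw
    Rt=Ro.from_euler("xyz",[np.pi,0,y]); rv=(R0.inv()*Rt).as_rotvec()
    print("pos",np.round(s["eef_pos"],1),"rot",np.round(s["tcp_rot"],3),"q",np.round(s["qpos"],2),"t",s["clock"],"f",np.round(s["contact_force"],1),"open",round(s["opening"],3))
    print("mm",np.round(sh,1),"deg",np.round(np.degrees(rv),1)); print("norm",np.round(np.r_[sh/400,np.degrees(rv)/60],4), "rows>=",np.linalg.norm(sh)/41.7,np.degrees(np.linalg.norm(rv))/7.16)
E
python3 -c "
from h import *
plan([561.4,187.2,290],1.893)"
```

```text
pos [231.1 580.7 253.3] rot [-3.142 -0.     2.763] q [ 1.19  0.35  1.63  0.    1.16 -0.  ] t 1.4 f [-0.7  0.7 -0.6] open 1.001
mm [-452.4 -243.4  -36.7] deg [-0.  -0.  49.8]
norm [-1.1309e+00 -6.0860e-01 -9.1800e-02 -1.0000e-04 -0.0000e+00  8.3060e-01] rows>= 12.350841364616048 6.959985129715613
```

carry_out:
  increments:
    - [[-0.07,-0.04,-0.06,0,0,0.1],[-0.16,-0.09,-0.09,0,0,0.2],[-0.25,-0.135,-0.09,0,0,0.3],[-0.34,-0.185,-0.09,0,0,0.4],[-0.43,-0.23,-0.09,0,0,0.5]]
  hand: 0

```text
clock: 1.82
eef_pos: [357.7, 430.1, 289.8]
tcp_rot: [3.141, -0.0, 2.235]
contact_force: [0.4, 1.5, -0.3]
opening: 1.001
```

```bash
python3 -c "
from h import *
plan([561.4,187.2,290],1.893)"
```

```text
pos [357.7 430.1 289.8] rot [ 3.141 -0.     2.235] q [ 0.87  0.22  1.74 -0.    1.19  0.21] t 1.8167 f [ 0.4  1.5 -0.3] open 1.001
mm [-3.168e+02  1.080e+01 -3.000e-01] deg [ 0.  -0.  19.6]
norm [-7.921e-01  2.700e-02 -7.000e-04  7.000e-04 -2.000e-04  3.263e-01] rows>= 7.602190308159536 2.7341263137165517
```

carry_out:
  increments:
    - [[-0.1,0,0,0,0,0.1],[-0.2,0.005,0,0,0,0.2],[-0.3,0.01,0,0,0,0.3],[-0.4,0.015,0,0,0,0.325],[-0.5,0.02,0,0,0,0.325]]

```text
clock: 2.23
eef_pos: [488.2, 277.9, 289.6]
tcp_rot: [3.141, -0.0, 1.897]
contact_force: [1.3, 0.3, -0.2]
opening: 0.999
```

carry_out:
  increments:
    - [[-0.09,-0.025,0,0,0,0],[-0.17,-0.05,0,0,0,0],[-0.24,-0.08,0,0,0,0],[-0.27,-0.09,0,0,0,0],[-0.27,-0.09,0,0,0,0]]

```text
clock: 2.65
eef_pos: [487.8, 163.5, 289.5]
tcp_rot: [-3.142, 0.001, 1.896]
contact_force: [-1.1, 0.1, -0.6]
opening: 0.999
```

```bash
python3 -c "
from h import *
plan([561.4,187.2,206],1.893)"
```

```text
pos [487.8 163.5 289.5] rot [-3.142e+00  1.000e-03  1.896e+00] q [ 0.32  0.14  1.83 -0.    1.17 -0.  ] t 2.65 f [-1.1  0.1 -0.6] open 0.999
mm [-1.  77.3 83.5] deg [-0.   0.   0.2]
norm [-0.0026  0.1933  0.2087 -0.      0.0005  0.003 ] rows>= 2.728477910449936 0.025372206006948488
```

carry_out:
  increments:
    - [[-0.001,0.06,0,0,0,0],[-0.002,0.13,0,0,0,0],[-0.0025,0.18,0,0,0,0],[-0.0025,0.193,0,0,0,0],[-0.0025,0.193,0,0,0,0.003]]

```text
clock: 3.07
eef_pos: [562.1, 191.1, 288.8]
tcp_rot: [-3.142, -0.0, 1.896]
contact_force: [-0.6, -0.2, -0.5]
opening: 1.001
```

```bash
python3 -c "
from h import *
plan([561.4,187.2,206],1.893)
F=optics.grab_frame('wrist'); cv2.imwrite('pics/w1.png',F['img'][:,:,::-1])"
```

```text
pos [562.1 191.1 288.8] rot [-3.142 -0.     1.896] q [ 0.33  0.27  1.66  0.    1.2  -0.  ] t 3.0667 f [-0.6 -0.2 -0.5] open 1.001
mm [-3.5 -1.9 82.8] deg [-0.  -0.   0.2]
norm [-8.900e-03 -4.800e-03  2.071e-01 -1.000e-04 -3.000e-04  3.300e-03] rows>= 1.9886821892501303 0.027923403637541984
```

View pics/w1.png

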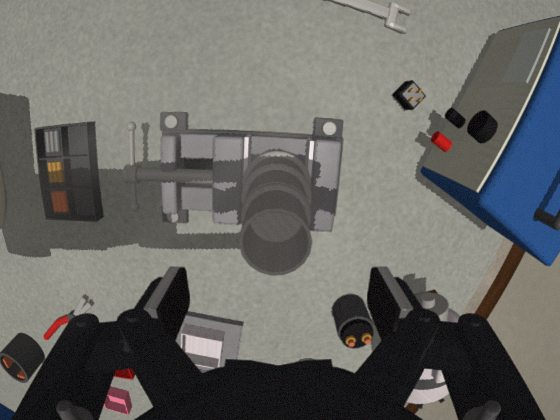

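```bash
python3 -c "
from h import *
plan([561.4,187.2,206],1.893)"
```

```text
pos [560.9 190.6 288.8] rot [-3.141 -0.     1.896] q [ 0.32  0.27  1.67  0.    1.21 -0.  ] t 3.1167 f [-0.7  0.5 -0.1] open 1.001
mm [-3.4 -0.6 82.8] deg [-0.1 -0.   0.2]
norm [-0.0086 -0.0014  0.2069 -0.001  -0.0003  0.0029] rows>= 1.986298080201242 0.02575038544754234
```

carry_out:
  increments:
    - [[-0.004,-0.001,0.03,0,0,0.001],[-0.0085,-0.002,0.08,0,0,0.002],[-0.0085,-0.002,0.14,0,0,0.003],[-0.0085,-0.002,0.19,0,0,0.003],[-0.0085,-0.002,0.203,0,0,0.003]]

```text
clock: 3.53
eef_pos: [558.5, 185.4, 204.4]
tcp_rot: [-3.136, -0.0, 1.893]
contact_force: [-0.7, 0.4, -0.3]
opening: 1.002
```

carry_out:
  increments:
    - [[0,0,0,0,0,0],[0,0,0,0,0,0]]

```text
clock: 3.7
eef_pos: [561.3, 186.2, 208.5]
tcp_rot: [-3.141, -0.0, 1.893]
contact_force: [0.6, 0.5, -0.2]
opening: 1.004
```

```bash
python3 -c "
from h import *
plan([561.4,187.2,206],1.893)
F=optics.grab_frame('wrist'); cv2.imwrite('pics/w2.png',F['img'][:,:,::-1])
plan([561.4,187.2,206],1.893)
"
```

```text
pos [561.3 186.2 208.5] rot [-3.141 -0.     1.893] q [ 0.32  0.35  1.75  0.    1.04 -0.  ] t 3.7 f [ 0.6  0.5 -0.2] open 1.004
mm [0.9 0.4 2.5] deg [-0. -0. -0.]
norm [ 0.0023  0.0011  0.0062 -0.0001 -0.     -0.0004] rows>= 0.0639288910016617 0.0032454948659273205
pos [561.9 186.4 209.1] rot [ 3.14  -0.     1.893] q [ 0.32  0.35  1.75  0.    1.04 -0.  ] t 3.75 f [-0.2  0.5 -0.3] open 1.002
mm [ 0.9 -0.2  3.1] deg [ 0.1 -0.  -0. ]
norm [ 0.0024 -0.0004  0.0079  0.0013 -0.     -0.0004] rows>= 0.07883646926964384 0.011077740924511914
```

View pics/w2.png

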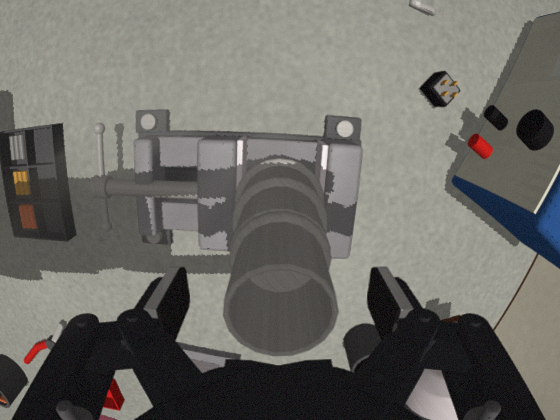

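carry_out:
  increments:
    - [[0.001,0,0.004,0,0,0],[0.001,0,0.004,0,0,0],[0.001,0,0.004,0,0,0],[0.001,0,0.004,0,0,0],[0.001,0,0.004,0,0,0]]
  hand: 1
  squeeze: 70

```text
clock: 4.17
eef_pos: [561.9, 186.8, 207.4]
tcp_rot: [3.14, -0.0, 1.893]
contact_force: [-0.8, -0.2, 6.1]
opening: 0.528
```

carry_out:
  increments:
    - [[0,0,0,0,0,0],[0,0,0,0,0,0],[0,0,0,0,0,0],[0,0,0,0,0,0]]

```text
clock: 4.5
eef_pos: [561.9, 186.8, 207.3]
tcp_rot: [3.14, -0.0, 1.893]
contact_force: [-1.7, 0.8, 6.5]
opening: 0.525
```

```bash
python3 -c "
from h import *
plan([561.4,187.2,206],1.893); print(sense()['wrist_torque'])
"
```

```text
pos [561.9 186.8 207.3] rot [ 3.14  -0.     1.893] q [ 0.32  0.35  1.75  0.    1.04 -0.  ] t 4.5 f [-1.7  0.8  6.5] open 0.525
mm [ 0.6 -0.3  1.3] deg [ 0.1 -0.  -0. ]
norm [ 0.0014 -0.0008  0.0033  0.0011 -0.     -0.0004] rows>= 0.03551142393431049 0.010007303698041824
[-0.02514546  0.24481212  0.05766701]
```

carry_out:
  increments:
    - [[0,0,0,0,0,0.05],[0,0,0,0,0,0.15],[0,0,-0.001,0,0,0.26],[0,0,-0.002,0,0,0.37],[0,0,-0.003,0,0,0.48]]

```text
clock: 4.92
eef_pos: [561.4, 186.6, 207.5]
tcp_rot: [-3.142, 0.0, 1.385]
contact_force: [0.2, 0.5, -3.5]
opening: 0.524
```

```bash
python3 -c "
from h import *
plan([561.4,187.2,206],1.893); print(sense()['wrist_torque'])
"
```

```text
pos [561.4 186.6 207.5] rot [-3.142  0.     1.385] q [ 0.32  0.35  1.75 -0.    1.04  0.5 ] t 4.9167 f [ 0.2  0.5 -3.5] open 0.524
mm [ 0.6 -0.1  1.5] deg [ -0.    0.  -29.1]
norm [ 1.400e-03 -2.000e-04  3.900e-03 -1.000e-04  1.000e-04 -4.852e-01] rows>= 0.039294055494600064 4.065696281014579
[ 0.12228584 -0.09292773  0.35151561]
```

carry_out:
  increments:
    - [[0,0,0,0,0,-0.05],[0,0,-0.0005,0,0,-0.16],[0,0,-0.0015,0,0,-0.275],[0,0,-0.0025,0,0,-0.39],[0,0,-0.0035,0,0,-0.505]]

```text
clock: 5.33
eef_pos: [561.6, 186.7, 208.7]
tcp_rot: [3.141, -0.0, 1.924]
contact_force: [2.6, 0.6, -4.0]
opening: 0.532
```

carry_out:
  increments:
    - [[0,0,-0.001,0,0,-0.115],[0,0,-0.002,0,0,-0.23],[0,0,-0.003,0,0,-0.345],[0,0,-0.004,0,0,-0.46],[0,0,-0.004,0,0,-0.56]]

```text
clock: 5.75
eef_pos: [562.0, 186.9, 210.6]
tcp_rot: [3.14, 0.0, 2.51]
contact_force: [1.9, 1.5, -3.8]
opening: 0.527
```

```bash
cat > chk.py <<'E'
from h import *
F=optics.grab_frame("scene"); P=cloud(F).reshape(-1,3);P=P[np.isfinite(P[:,0])]
import sys
cv2.imwrite("pics/%s.png"%sys.argv[1],cv2.resize(F["img"][180:330,270:420,::-1],None,fx=4,fy=4,interpolation=cv2.INTER_CUBIC))
s=sense();print(s["eef_pos"],s["contact_force"],s["wrist_torque"],s["qpos"][5],s["clock"])
E
python3 chk.py s1
```

```text
[562.02370626 186.90195905 210.63166614] [ 2.33284995  1.08863816 -3.24149287] [ 0.30122478 -0.50672209  0.39841893] -0.6285728500025938 5.8
```

View pics/s1.png

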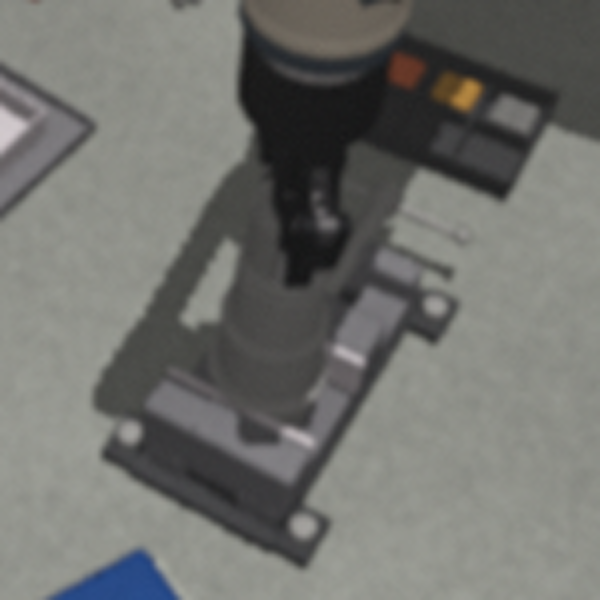

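carry_out:
  increments:
    - [[0,0,0,0,0,0.05],[0,0,-0.0005,0,0,0.16],[0,0,-0.0015,0,0,0.275],[0,0,-0.0027,0,0,0.39],[0,0,-0.004,0,0,0.505]]

```text
clock: 6.22
eef_pos: [561.7, 186.7, 212.0]
tcp_rot: [3.141, 0.0, 1.968]
contact_force: [2.7, 1.2, -4.5]
opening: 0.528
```

carry_out:
  increments:
    - [[0,0,-0.0012,0,0,0.115],[0,0,-0.0024,0,0,0.23],[0,0,-0.0036,0,0,0.345],[0,0,-0.0048,0,0,0.46],[0,0,-0.006,0,0,0.57]]

```text
clock: 6.63
eef_pos: [561.2, 186.6, 214.2]
tcp_rot: [-3.141, 0.0, 1.371]
contact_force: [1.5, -0.1, -5.2]
opening: 0.527
```

carry_out:
  increments:
    - [[0,0,-0.0012,0,0,0.115],[0,0,-0.0024,0,0,0.23],[0,0,-0.0036,0,0,0.345],[0,0,-0.0042,0,0,0.45],[0,0,-0.0042,0,0,0.5]]

```text
clock: 7.05
eef_pos: [561.0, 186.7, 216.0]
tcp_rot: [-3.141, 0.001, 0.847]
contact_force: [-0.2, 1.9, -2.4]
opening: 0.526
```

carry_out:
  increments:
    - [[0,0,0,0,0,-0.05],[0,0,-0.0005,0,0,-0.16],[0,0,-0.0015,0,0,-0.275],[0,0,-0.0027,0,0,-0.39],[0,0,-0.004,0,0,-0.505]]

```text
clock: 7.47
eef_pos: [561.2, 186.6, 217.4]
tcp_rot: [-3.141, 0.0, 1.387]
contact_force: [1.5, 0.3, -4.1]
opening: 0.53
```

carry_out:
  increments:
    - [[0,0,-0.0012,0,0,-0.115],[0,0,-0.0024,0,0,-0.23],[0,0,-0.0036,0,0,-0.345],[0,0,-0.0048,0,0,-0.46],[0,0,-0.006,0,0,-0.57]]

```text
clock: 7.88
eef_pos: [561.6, 186.6, 220.1]
tcp_rot: [3.141, -0.0, 1.984]
contact_force: [1.7, 0.1, -3.6]
opening: 0.528
```

```bash
python3 chk.py s2
```

```text
[561.65638708 186.63842599 220.24370894] [ 2.46052287  0.45099592 -1.01831591] [ 0.12991214 -0.38022616  0.35541367] -0.10374706036678373 7.9333
```

View pics/s2.png

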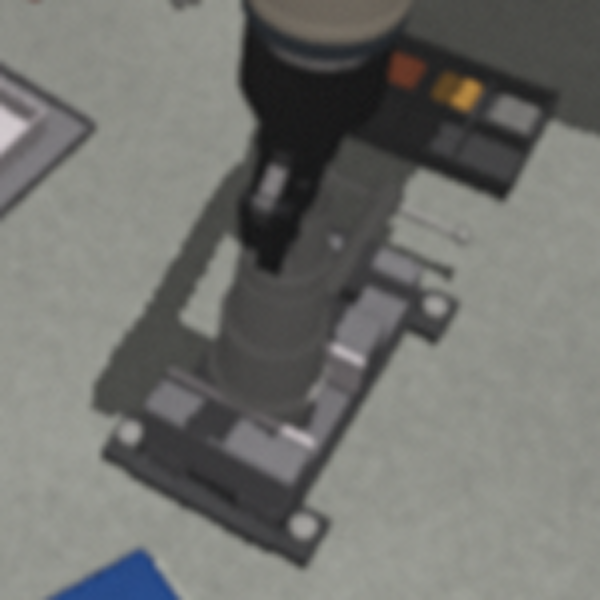

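carry_out:
  increments:
    - [[0,0,-0.001,0,0,-0.115],[0,0,-0.0024,0,0,-0.23],[0,0,-0.0036,0,0,-0.345],[0,0,-0.0048,0,0,-0.46],[0,0,-0.006,0,0,-0.57]]

```text
clock: 8.35
eef_pos: [561.6, 186.8, 222.8]
tcp_rot: [3.141, 0.0, 2.579]
contact_force: [1.0, 2.6, -1.5]
opening: 0.53
```

carry_out:
  increments:
    - [[0,0,0,0,0,0.05],[0,0,-0.001,0,0,0.16],[0,0,-0.0025,0,0,0.275],[0,0,-0.004,0,0,0.39],[0,0,-0.006,0,0,0.505]]

```text
clock: 8.77
eef_pos: [561.5, 186.5, 225.0]
tcp_rot: [-3.141, 0.0, 2.039]
contact_force: [0.7, -0.1, -3.6]
opening: 0.529
```

carry_out:
  increments:
    - [[0,0,-0.002,0,0,0.03],[0,0,-0.006,0,0,0.03],[0,0,-0.012,0,0,0.03],[0,0,-0.02,0,0,0.03],[0,0,-0.03,0,0,0.03]]

```text
clock: 9.18
eef_pos: [561.4, 186.6, 237.3]
tcp_rot: [-3.141, -0.0, 2.018]
contact_force: [1.1, -0.4, -3.0]
opening: 0.525
```

```bash
python3 chk.py s3
```

```text
[561.66471682 186.64913432 238.27859444] [-0.54956178 -0.41270268 -1.56510112] [-0.04725561 -0.03781448  0.04455607] -0.12906027903464481 9.2333
```

View pics/s3.png

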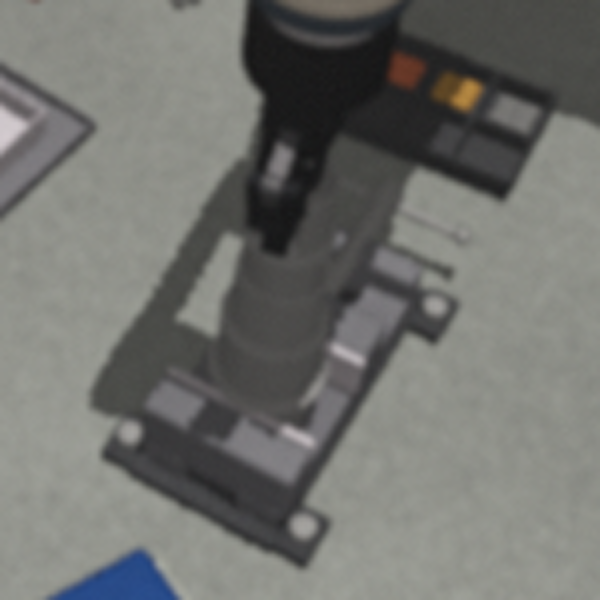

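carry_out:
  increments:
    - [[0,0,-0.04,0,0,0],[0,0,-0.08,0,0,0],[0,0,-0.12,0,0,0],[0,0,-0.15,0,0,0],[0,0,-0.16,0,0,0]]

```text
clock: 9.65
eef_pos: [562.1, 186.8, 303.4]
tcp_rot: [3.139, 0.0, 2.018]
contact_force: [0.4, -0.1, -2.5]
opening: 0.529
```

```bash
python3 -c "
from h import *
F=optics.grab_frame('top');cv2.imwrite('pics/t1.png',cv2.resize(F['img'][160:320,120:420,::-1],None,fx=2.6,fy=2.6,interpolation=cv2.INTER_CUBIC))
plan([548.3,-212.3,302],1.9)"
```

```text
pos [562.  186.8 303.1] rot [3.139 0.    2.018] q [ 0.32  0.26  1.65 -0.    1.23 -0.13] t 9.7 f [ 0.3  0.3 -1.9] open 0.527
mm [-353.8 -185.     0.8] deg [0.1 0.  6.8]
norm [-8.846e-01 -4.626e-01  2.000e-03  2.400e-03  2.000e-04  1.129e-01] rows>= 9.575622554644395 0.9462911385117232
```

View pics/t1.png

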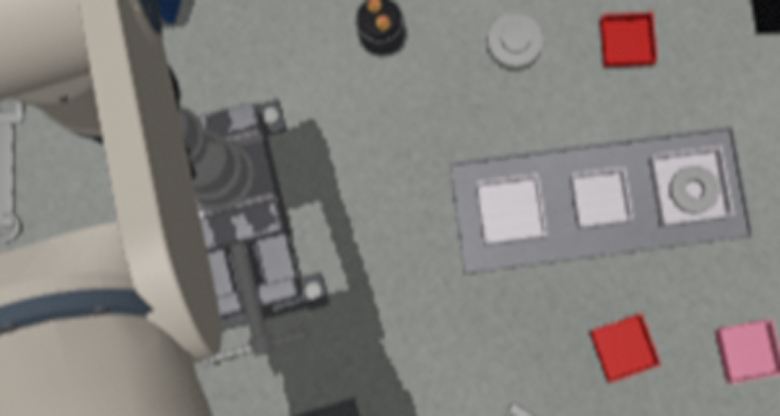

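carry_out:
  increments:
    - [[-0.03,-0.0157,0,0,0,0],[-0.09,-0.047,0,0,0,0],[-0.165,-0.0863,0,0,0,0],[-0.245,-0.128,0,0,0,0],[-0.325,-0.17,0,0,0,0]]

```text
clock: 10.12
eef_pos: [555.2, 38.1, 299.9]
tcp_rot: [-3.14, -0.0, 2.019]
contact_force: [0.8, 0.4, -3.6]
opening: 0.529
```

carry_out:
  increments:
    - [[-0.085,-0.0445,0,0,0,0.03],[-0.17,-0.089,0,0,0,0.08],[-0.255,-0.1334,0,0,0,0.14],[-0.335,-0.175,0,0,0,0.2],[-0.4,-0.209,0,0,0,0.26]]

```text
clock: 10.53
eef_pos: [548.7, -143.5, 300.0]
tcp_rot: [-3.14, -0.0, 1.742]
contact_force: [1.1, 0.6, -3.0]
opening: 0.527
```

```bash
python3 -c "
from h import *
plan([548.3,-212.3,200],1.707)"
```

```text
pos [ 548.7 -143.5  300. ] rot [-3.14  -0.     1.742] q [-0.26  0.22  1.71 -0.    1.22 -0.43] t 10.5333 f [ 1.1  0.6 -3. ] open 0.527
mm [-67.7 -12.  100. ] deg [-0.1  0.   2. ]
norm [-0.1693 -0.0299  0.2501 -0.0019  0.      0.0334] rows>= 2.9110454787331657 0.28045403824588644
```

carry_out:
  increments:
    - [[-0.07,-0.012,0,0,0,0.015],[-0.13,-0.023,0,0,0,0.033],[-0.165,-0.0295,0.04,0,0,0.033],[-0.169,-0.03,0.12,0,0,0.033],[-0.169,-0.03,0.2,0,0,0.033]]

```text
clock: 10.95
eef_pos: [549.7, -211.2, 220.2]
tcp_rot: [3.141, 0.001, 1.709]
contact_force: [0.3, 0.9, -3.3]
opening: 0.527
```

carry_out:
  increments:
    - [[0,0,0.05,0,0,0],[0,0,0.05,0,0,0],[0,0,0.05,0,0,0]]

```text
clock: 11.2
eef_pos: [548.8, -209.1, 199.7]
tcp_rot: [-3.138, -0.002, 1.711]
contact_force: [0.5, -0.7, -1.8]
opening: 0.526
```

```bash
python3 -c "
from h import *
F=optics.grab_frame('scene');cv2.imwrite('pics/s4.png',cv2.resize(F['img'][100:260,170:320,::-1],None,fx=3.7,fy=3.7,interpolation=cv2.INTER_CUBIC))
F=optics.grab_frame('wrist'); cv2.imwrite('pics/w4.png',F['img'][:,:,::-1])
plan([548.3,-212.3,120],1.707)"
```

```text
pos [ 550.7 -209.6  202.3] rot [3.140e+00 1.000e-03 1.711e+00] q [-0.37  0.35  1.76 -0.    1.03 -0.51] t 11.3 f [ 0.5  0.3 -2.4] open 0.526
mm [-2.3 -2.9 82.3] deg [0.1 0.  0.3]
norm [-0.0057 -0.0073  0.2057  0.0011  0.0007  0.0042] rows>= 1.9756016333414865 0.03694029283037599
```

View pics/s4.png

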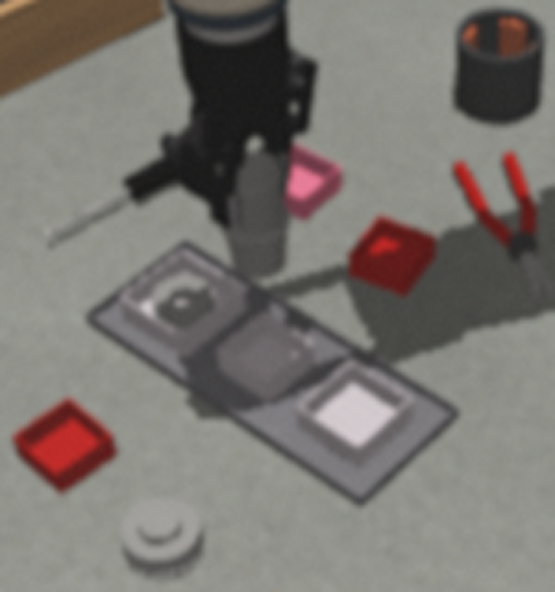

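View pics/w4.png

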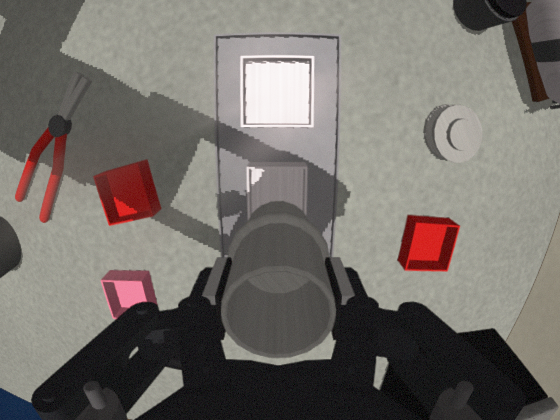

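carry_out:
  increments:
    - [[-0.003,-0.0035,0,0,0,0.002],[-0.006,-0.006,0.05,0,0,0.004],[-0.006,-0.006,0.11,0,0,0.004],[-0.006,-0.006,0.17,0,0,0.004],[-0.006,-0.006,0.225,0,0,0.004]]

```text
clock: 11.72
eef_pos: [549.0, -212.2, 111.8]
tcp_rot: [3.139, 0.002, 1.707]
contact_force: [1.1, -0.8, -3.4]
opening: 0.53
```

carry_out:
  increments:
    - [[0,0,0,0,0,0],[0,0,0,0,0,0],[0,0,0,0,0,0]]

```text
clock: 11.97
eef_pos: [549.4, -212.3, 113.1]
tcp_rot: [3.139, 0.001, 1.707]
contact_force: [-0.3, -0.8, -2.1]
opening: 0.529
```

```bash
python3 -c "
from h import *
plan([548.3,-212.3,78],1.707)
F=optics.grab_frame('scene');cv2.imwrite('pics/s5.png',cv2.resize(F['img'][140:240,190:300,::-1],None,fx=5,fy=5,interpolation=cv2.INTER_CUBIC))
plan([548.3,-212.3,78],1.707)
P=cloud(F).reshape(-1,3);W=P[(P[:,2]>45)&(P[:,2]<60)&(np.hypot(P[:,0]-548,P[:,1]+212)<40)]
W=P[(P[:,2]>36)&(P[:,2]<66)&(np.hypot(P[:,0]-548,P[:,1]+212)<40)]
from scipy.optimize import least_squares
s=least_squares(lambda p:np.hypot(W[:,0]-p[0],W[:,1]-p[1])-23,[548,-212],loss='soft_l1');print(s.x,len(W))"
```

```text
pos [ 549.4 -212.3  113.1] rot [3.139e+00 1.000e-03 1.707e+00] q [-0.37  0.46  1.82 -0.    0.85 -0.51] t 11.9667 f [-0.3 -0.8 -2.1] open 0.529
mm [ 0.2 -1.1 35.1] deg [0.1 0.1 0. ]
norm [ 0.0005 -0.0028  0.0877  0.0021  0.0012  0.0003] rows>= 0.8415571186284379 0.020667125302621037
pos [ 549.6 -212.4  113.3] rot [3.139e+00 2.000e-03 1.707e+00] q [-0.37  0.46  1.82 -0.    0.85 -0.51] t 12.0167 f [ 0.6 -0.2 -2.4] open 0.525
mm [ 0.3 -1.3 35.3] deg [0.2 0.1 0. ]
norm [ 0.0007 -0.0033  0.0882  0.0027  0.0015  0.0003] rows>= 0.8464626710712541 0.025971571674871158
[ 547.69036144 -214.38075036] 72
```

View pics/s5.png

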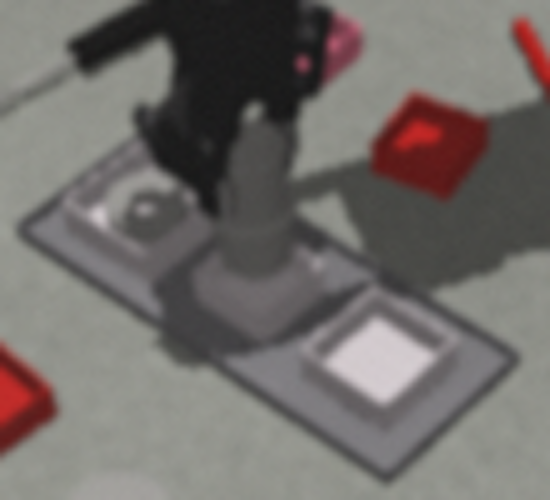

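carry_out:
  increments:
    - [[0,-0.0015,0.015,0,0,0],[0,-0.0015,0.03,0,0,0],[0,-0.0015,0.045,0,0,0],[0,-0.0015,0.06,0,0,0],[0,-0.0015,0.075,0,0,0]]

```text
clock: 12.43
eef_pos: [547.4, -211.9, 80.5]
tcp_rot: [-3.141, -0.0, 1.707]
contact_force: [-0.2, 0.4, -3.8]
opening: 0.528
```

carry_out:
  increments:
    - [[0,0,0,0,0,0],[0,0,0.0025,0,0,0],[0,0,0.005,0,0,0],[0,0,0.0075,0,0,0],[0,0,0.0075,0,0,0]]

```text
clock: 12.85
eef_pos: [547.8, -212.0, 78.6]
tcp_rot: [3.141, 0.0, 1.707]
contact_force: [-0.2, -0.5, -0.0]
opening: 0.527
```

carry_out:
  increments:
    - [[0,0,0.002,0,0,0],[0,0,0.003,0,0,0],[0,0,0.003,0,0,0],[0,0,0.003,0,0,0]]

```text
clock: 13.18
eef_pos: [547.9, -212.0, 78.5]
tcp_rot: [3.141, 0.0, 1.707]
contact_force: [-4.4, 2.2, 13.1]
opening: 0.531
```

carry_out:
  increments:
    - [[0,0,-0.0025,0,0,0],[0,0,-0.0025,0,0,0]]

```text
clock: 13.35
eef_pos: [548.0, -212.0, 78.5]
tcp_rot: [3.141, 0.001, 1.707]
contact_force: [-2.2, -0.0, 5.4]
opening: 0.527
```

carry_out:
  increments:
    - [[0,0,0,0,0,0],[0,0,0,0,0,0],[0,0,0,0,0,0],[0,0,0,0,0,0],[0,0,0,0,0,0]]
  hand: 0

```text
clock: 13.77
eef_pos: [547.6, -211.9, 77.9]
tcp_rot: [-3.142, -0.0, 1.707]
contact_force: [0.3, 0.7, 0.1]
opening: 1.001
```

carry_out:
  increments:
    - [[0,0,-0.02,0,0,0],[0,0,-0.06,0,0,0],[0,0,-0.12,0,0,0],[0,0,-0.2,0,0,0],[0,0,-0.28,0,0,0]]

```text
clock: 14.18
eef_pos: [547.0, -211.7, 191.2]
tcp_rot: [-3.14, -0.001, 1.707]
contact_force: [1.3, -0.1, -0.0]
opening: 1.001
```

```bash
python3 -c "
from h import *
plan([561.6,186.8,250],1.893)
F=optics.grab_frame('scene');cv2.imwrite('pics/s6.png',cv2.resize(F['img'][120:320,180:390,::-1],None,fx=2.9,fy=2.9,interpolation=cv2.INTER_CUBIC))
from scipy.optimize import least_squares
P=cloud(F).reshape(-1,3)
for c,lo,hi,rad in [((548,-212),55,90,23),((561.5,187),126,170,27.5)]:
  W=P[(P[:,2]>lo)&(P[:,2]<hi)&(np.hypot(P[:,0]-c[0],P[:,1]-c[1])<40)]
  W=W[(W[:,:2]-c)@np.array([1,.8])>0]
  s=least_squares(lambda p:np.hypot(W[:,0]-p[0],W[:,1]-p[1])-rad,c,loss='soft_l1');print(s.x,len(W))
  print(np.sort(P[np.hypot(P[:,0]-c[0],P[:,1]-c[1])<35][:,2])[-5:])
"
```

```text
pos [ 547.  -211.7  191.2] rot [-3.140e+00 -1.000e-03  1.707e+00] q [-0.37  0.36  1.77  0.    1.01 -0.51] t 14.1833 f [ 1.3 -0.1 -0. ] open 1.001
mm [392.8  68.6 -58.6] deg [ -0.1  -0.  -10.6]
norm [ 9.820e-01  1.714e-01 -1.466e-01 -1.100e-03 -8.000e-04 -1.774e-01] rows>= 9.665341552065026 1.4865142091202388
[ 546.90493853 -212.64804787] 129
[558.24398817 558.24567258 558.31665409 558.42960071 558.70650899]
[560.9052845  186.52627157] 269
[176.52594663 176.63623185 177.09698263 177.98222591 178.01812398]
```

View pics/s6.png

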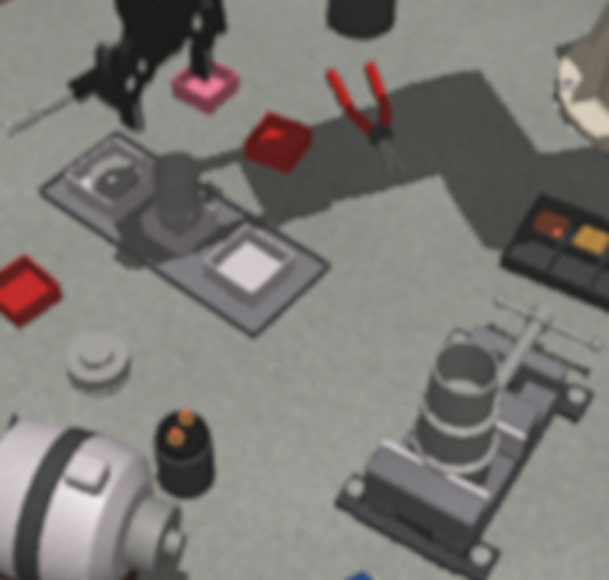

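carry_out:
  increments:
    - [[0.04,0.007,-0.06,0,0,-0.03],[0.12,0.021,-0.11,0,0,-0.06],[0.2,0.035,-0.146,0,0,-0.1],[0.3,0.052,-0.146,0,0,-0.14],[0.4,0.07,-0.146,0,0,-0.177]]

```text
clock: 14.65
eef_pos: [554.0, -48.5, 250.2]
tcp_rot: [3.139, 0.001, 1.893]
contact_force: [0.7, -0.1, -0.2]
opening: 1.005
```

```bash
python3 -c "
from h import *
plan([561.6,186.8,250],1.893)"
```

```text
pos [554.  -48.5 250.2] rot [3.139e+00 1.000e-03 1.893e+00] q [-0.09  0.25  1.79 -0.    1.1  -0.41] t 14.65 f [ 0.7 -0.1 -0.2] open 1.005
mm [2.207e+02 8.180e+01 2.000e-01] deg [0.2 0.1 0. ]
norm [5.518e-01 2.045e-01 4.000e-04 2.700e-03 1.200e-03 3.000e-04] rows>= 5.644804288994875 0.02513487617345886
```

carry_out:
  increments:
    - [[0.09,0.034,0,0,0,0],[0.18,0.067,0,0,0,0],[0.27,0.1,0,0,0,0],[0.36,0.134,0,0,0,0],[0.45,0.167,0,0,0,0]]

```text
clock: 15.07
eef_pos: [559.8, 144.3, 249.0]
tcp_rot: [3.141, 0.0, 1.893]
contact_force: [0.9, 0.6, -1.2]
opening: 1.003
```

carry_out:
  increments:
    - [[0.07,0.026,0,0,0,0],[0.1,0.037,0,0,0,0],[0.1,0.037,0,0,0,0],[0.1,0.037,0,0,0,0]]

```text
clock: 15.4
eef_pos: [561.2, 184.9, 248.4]
tcp_rot: [-3.141, 0.0, 1.894]
contact_force: [-0.8, 0.0, -0.1]
opening: 1.0
```

```bash
python3 -c "
from h import *
F=optics.grab_frame('wrist'); cv2.imwrite('pics/w7.png',F['img'][:,:,::-1])
plan([561.6,186.8,154],1.893)"
```

```text
pos [561.3 184.1 248.4] rot [-3.141e+00  1.000e-03  1.893e+00] q [ 0.31  0.3   1.71 -0.    1.12 -0.01] t 15.45 f [ 0.8 -0.6 -1. ] open 1.001
mm [ 2.5  1.2 94.4] deg [-0.  0. -0.]
norm [ 6.30e-03  3.00e-03  2.36e-01 -4.00e-04  6.00e-04 -1.00e-04] rows>= 2.2646371688954545 0.005752806923354351
```

View pics/w7.png

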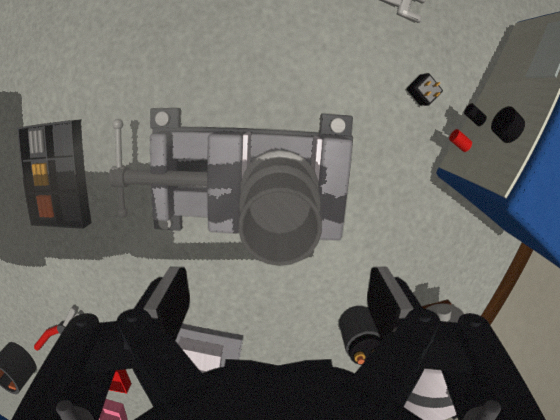

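carry_out:
  increments:
    - [[0.003,0.0015,0.03,0,0,0],[0.006,0.003,0.09,0,0,0],[0.006,0.003,0.15,0,0,0],[0.006,0.003,0.21,0,0,0],[0.006,0.003,0.235,0,0,0]]

```text
clock: 15.87
eef_pos: [560.0, 185.5, 150.8]
tcp_rot: [-3.137, 0.0, 1.891]
contact_force: [-0.5, -0.2, -0.1]
opening: 1.0
```

carry_out:
  increments:
    - [[0,0,0,0,0,0],[0,0,0,0,0,0],[0,0,0,0,0,0]]

```text
clock: 16.12
eef_pos: [562.7, 187.4, 155.5]
tcp_rot: [3.14, 0.0, 1.892]
contact_force: [0.3, 0.0, 0.4]
opening: 0.998
```

```bash
python3 -c "
from h import *
plan([561.5,186.8,154],1.893)
F=optics.grab_frame('wrist'); cv2.imwrite('pics/w8.png',F['img'][:,:,::-1])
plan([561.5,186.8,154],1.893)
"
```

```text
pos [562.7 187.4 155.5] rot [3.14  0.    1.892] q [ 0.32  0.41  1.79 -0.    0.94 -0.  ] t 16.1167 f [0.3 0.  0.4] open 0.998
mm [-0.2 -1.3  1.5] deg [ 0.1  0.  -0.1]
norm [-0.0005 -0.0032  0.0038  0.0016  0.     -0.0011] rows>= 0.04829595323644134 0.016283375879515165
pos [562.8 187.6 155.8] rot [3.139 0.    1.892] q [ 0.32  0.41  1.79 -0.    0.94 -0.  ] t 16.1667 f [-0.1 -0.6 -0.6] open 1.002
mm [-0.3 -1.5  1.8] deg [ 0.1  0.  -0. ]
norm [-0.0009 -0.0037  0.0045  0.0022  0.     -0.0008] rows>= 0.056601657709313254 0.019531229553962873
```

View pics/w8.png

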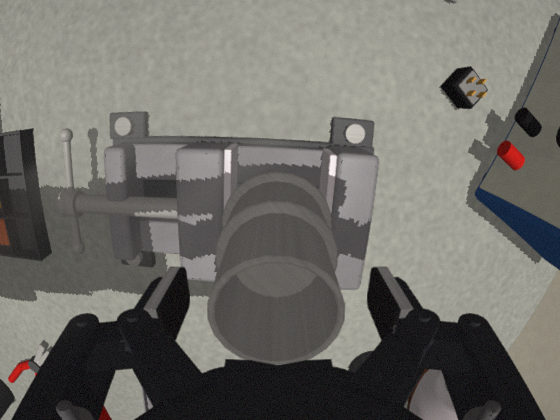

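carry_out:
  increments:
    - [[-0.0005,-0.003,0.0025,0,0,0],[-0.0005,-0.003,0.0025,0,0,0],[-0.0005,-0.003,0.0025,0,0,0],[-0.0005,-0.003,0.0025,0,0,0],[-0.0005,-0.003,0.0025,0,0,0]]
  hand: 1
  squeeze: 85

```text
clock: 16.58
eef_pos: [561.6, 187.3, 154.7]
tcp_rot: [3.139, 0.0, 1.893]
contact_force: [0.1, -0.4, 7.0]
opening: 0.631
```

carry_out:
  increments:
    - [[0,0,0,0,0,0],[0,0,0,0,0,0],[0,0,0,0,0,0]]

```text
clock: 16.83
eef_pos: [561.6, 187.3, 154.7]
tcp_rot: [3.139, 0.0, 1.893]
contact_force: [-0.2, -0.4, 5.9]
opening: 0.633
```

carry_out:
  increments:
    - [[0,0,0,0,0,0.05],[0,0,0,0,0,0.15],[0,0,-0.001,0,0,0.26],[0,0,-0.002,0,0,0.37],[0,0,-0.003,0,0,0.48]]

```text
clock: 17.25
eef_pos: [561.2, 187.2, 154.9]
tcp_rot: [3.14, -0.0, 1.386]
contact_force: [2.8, 1.3, -4.5]
opening: 0.628
```

```bash
python3 chk.py s7
```

```text
[561.22691983 187.29040902 154.8859329 ] [ 1.14865446  1.63248829 -2.0961911 ] [ 0.12523817 -0.4685039  -0.44280891] 0.5141157337852145 17.3
```

View pics/s7.png

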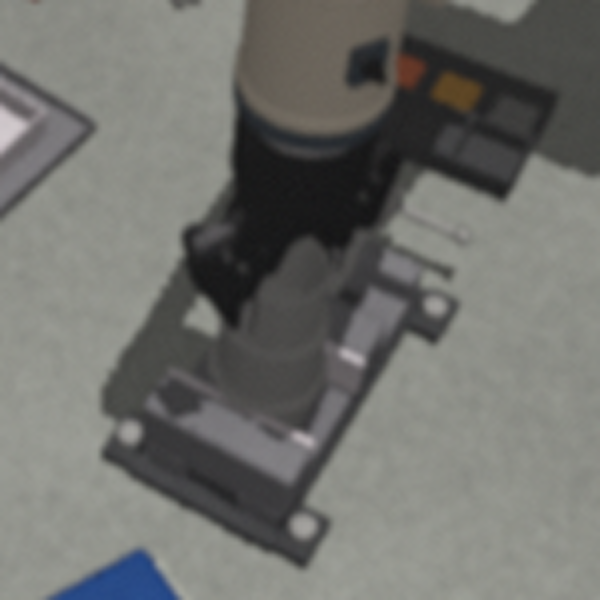

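carry_out:
  increments:
    - [[0,0,0,0,0,-0.05],[0,0,-0.0005,0,0,-0.16],[0,0,-0.0015,0,0,-0.275],[0,0,-0.0025,0,0,-0.39],[0,0,-0.0035,0,0,-0.505]]

```text
clock: 17.72
eef_pos: [561.3, 187.3, 156.0]
tcp_rot: [3.14, -0.0, 1.927]
contact_force: [2.8, 1.1, -5.3]
opening: 0.628
```

carry_out:
  increments:
    - [[0,0,-0.001,0,0,-0.115],[0,0,-0.002,0,0,-0.23],[0,0,-0.003,0,0,-0.345],[0,0,-0.004,0,0,-0.46],[0,0,-0.004,0,0,-0.56]]

```text
clock: 18.13
eef_pos: [561.5, 187.4, 157.8]
tcp_rot: [3.14, 0.001, 2.513]
contact_force: [1.8, 0.5, -3.1]
opening: 0.629
```

```bash
python3 chk.py s8
```

```text
[561.48337532 187.36553505 157.84473253] [ 2.5675652   1.78357065 -3.68639117] [ 0.24005128 -0.63353221  0.49192497] -0.6303660428747881 18.1833
```

View pics/s8.png

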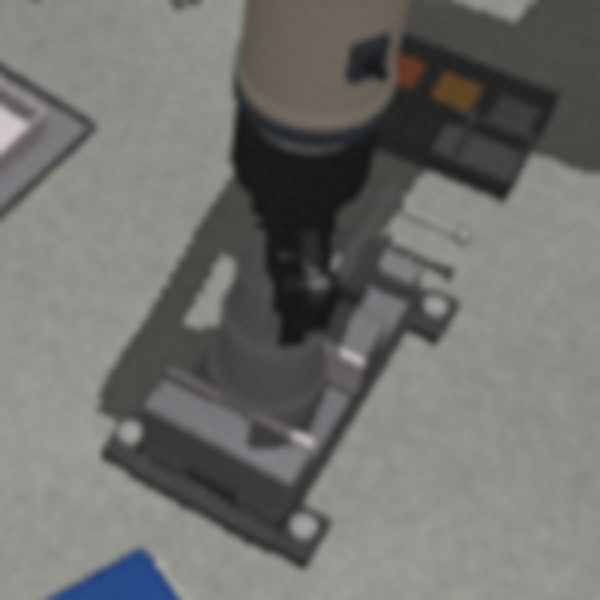

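Forces are low and the large cup hasn't moved, so I'll carry on.

carry_out:
  increments:
    - [[0,0,0,0,0,0.05],[0,0,-0.0005,0,0,0.16],[0,0,-0.0015,0,0,0.275],[0,0,-0.0027,0,0,0.39],[0,0,-0.004,0,0,0.505]]

```text
clock: 18.6
eef_pos: [561.3, 187.3, 159.2]
tcp_rot: [3.14, 0.0, 1.971]
contact_force: [3.7, 0.7, -5.5]
opening: 0.631
```

carry_out:
  increments:
    - [[0,0,-0.001,0,0,0.115],[0,0,-0.002,0,0,0.23],[0,0,-0.003,0,0,0.345],[0,0,-0.004,0,0,0.46],[0,0,-0.005,0,0,0.57]]

```text
clock: 19.02
eef_pos: [561.2, 187.2, 161.2]
tcp_rot: [3.14, -0.0, 1.374]
contact_force: [3.2, 1.0, -4.3]
opening: 0.628
```

carry_out:
  increments:
    - [[0,0,-0.001,0,0,0.115],[0,0,-0.002,0,0,0.23],[0,0,-0.003,0,0,0.345],[0,0,-0.0035,0,0,0.45],[0,0,-0.0035,0,0,0.5]]

```text
clock: 19.43
eef_pos: [561.0, 187.2, 162.7]
tcp_rot: [3.141, -0.001, 0.85]
contact_force: [1.7, 2.5, -3.2]
opening: 0.629
```

carry_out:
  increments:
    - [[0,0,0,0,0,-0.05],[0,0,-0.0005,0,0,-0.16],[0,0,-0.0015,0,0,-0.275],[0,0,-0.0027,0,0,-0.39],[0,0,-0.004,0,0,-0.505]]

```text
clock: 19.85
eef_pos: [561.2, 187.2, 164.2]
tcp_rot: [3.141, -0.001, 1.389]
contact_force: [3.3, 1.7, -4.3]
opening: 0.633
```

carry_out:
  increments:
    - [[0,0,-0.0012,0,0,-0.115],[0,0,-0.0024,0,0,-0.23],[0,0,-0.0036,0,0,-0.345],[0,0,-0.0048,0,0,-0.46],[0,0,-0.006,0,0,-0.57]]

```text
clock: 20.27
eef_pos: [561.4, 187.3, 166.7]
tcp_rot: [3.14, -0.0, 1.986]
contact_force: [4.2, 1.7, -4.6]
opening: 0.63
```

```bash
python3 chk.py s9
```

```text
[561.41988182 187.28345935 166.80446209] [ 3.73787554  1.87498331 -2.63824313] [ 0.20671761 -0.73388949  0.45235838] -0.1049681121623364 20.3167
```

View pics/s9.png

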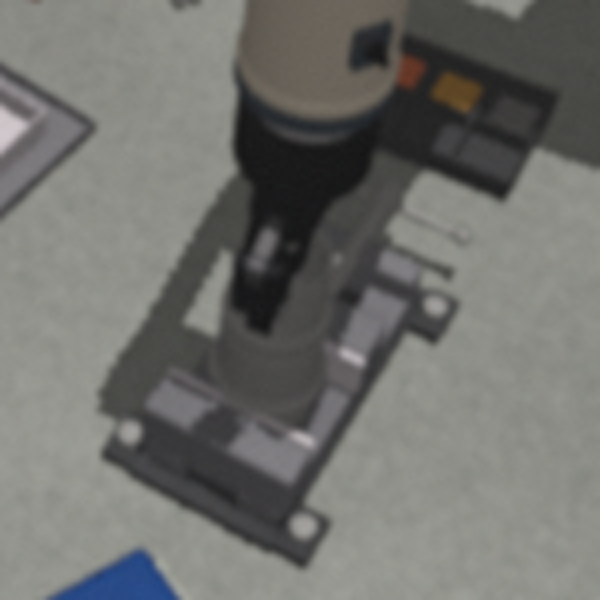

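carry_out:
  increments:
    - [[0,0,-0.001,0,0,-0.115],[0,0,-0.0022,0,0,-0.23],[0,0,-0.0034,0,0,-0.345],[0,0,-0.0046,0,0,-0.46],[0,0,-0.0052,0,0,-0.57]]

```text
clock: 20.73
eef_pos: [561.1, 187.5, 169.0]
tcp_rot: [3.14, 0.0, 2.581]
contact_force: [2.0, 1.2, -2.1]
opening: 0.64
```

carry_out:
  increments:
    - [[0,0,0,0,0,0.05],[0,0,-0.0008,0,0,0.16],[0,0,-0.002,0,0,0.275],[0,0,-0.0035,0,0,0.39],[0,0,-0.005,0,0,0.505]]

```text
clock: 21.15
eef_pos: [560.9, 187.0, 170.7]
tcp_rot: [3.141, 0.0, 2.041]
contact_force: [2.3, 0.7, -3.9]
opening: 0.629
```

carry_out:
  increments:
    - [[0,0,-0.0015,0,0,0.115],[0,0,-0.003,0,0,0.23],[0,0,-0.0045,0,0,0.345],[0,0,-0.006,0,0,0.45],[0,0,-0.0075,0,0,0.5]]

```text
clock: 21.57
eef_pos: [560.8, 187.0, 173.7]
tcp_rot: [3.141, 0.0, 1.517]
contact_force: [2.6, 0.5, -4.4]
opening: 0.636
```

carry_out:
  increments:
    - [[0,0,-0.002,0,0,0.03],[0,0,-0.006,0,0,0.03],[0,0,-0.012,0,0,0.03],[0,0,-0.02,0,0,0.03],[0,0,-0.03,0,0,0.03]]

```text
clock: 21.98
eef_pos: [560.7, 187.0, 185.8]
tcp_rot: [-3.142, 0.0, 1.495]
contact_force: [1.8, 0.4, -4.6]
opening: 0.634
```

```bash
python3 chk.py s10
```

```text
[560.88438944 187.14018762 186.77183743] [ 1.28371791  0.41980198 -1.93222911] [ 0.03744578 -0.1153159  -0.02620865] 0.39549880820785116 22.0333
```

View pics/s10.png

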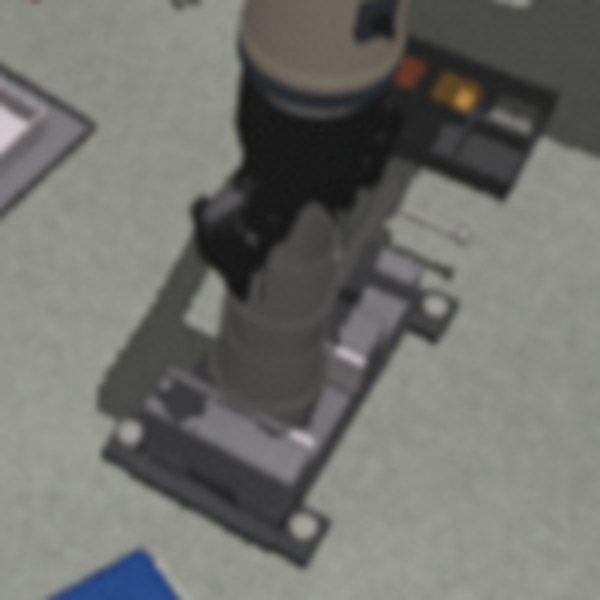

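Free. I'll lift it clear.

carry_out:
  increments:
    - [[0,0,-0.03,0,0,0],[0,0,-0.07,0,0,0],[0,0,-0.12,0,0,0],[0,0,-0.18,0,0,0],[0,0,-0.2,0,0,0]]

```text
clock: 22.45
eef_pos: [561.4, 187.3, 269.5]
tcp_rot: [3.139, -0.001, 1.495]
contact_force: [0.5, 0.2, -3.2]
opening: 0.634
```

```bash
python3 chk.py s11; python3 -c "
from h import *
plan([535.2,-116.5,262],1.707)"
```

```text
[561.79043785 187.41603781 269.76726418] [ 0.62007002 -0.11808265 -1.65862453] [ 0.01261272 -0.03607984  0.00849786] 0.3955359962003237 22.5
pos [561.8 187.4 269.8] rot [ 3.137e+00 -2.000e-03  1.495e+00] q [0.32 0.28 1.69 0.   1.16 0.4 ] t 22.5 f [ 0.6 -0.1 -1.7] open 0.633
mm [-305.1   -3.4    7.2] deg [  0.3  -0.1 -12.2]
norm [-0.7627 -0.0086  0.018   0.0042 -0.0013 -0.2028] rows>= 7.318367294499924 1.6994470412224278
```

View pics/s11.png

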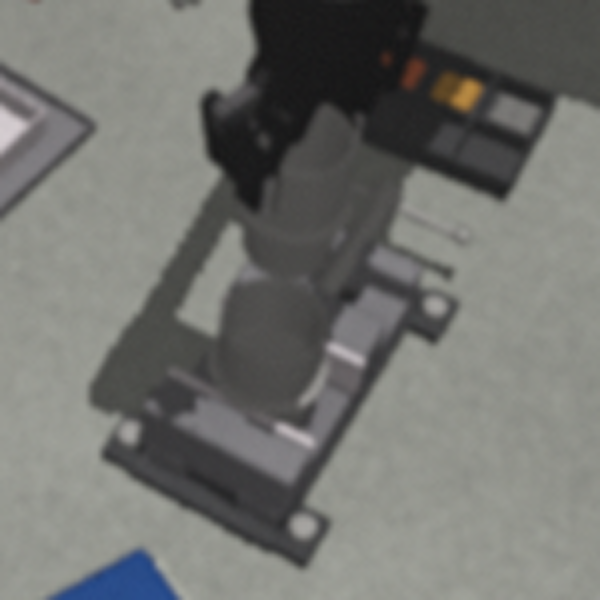

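carry_out:
  increments:
    - [[-0.03,0,0,0,0,-0.02],[-0.09,-0.001,0,0,0,-0.06],[-0.17,-0.002,0,0,0,-0.1],[-0.25,-0.003,0,0,0,-0.15],[-0.34,-0.004,0,0,0,-0.203]]

```text
clock: 22.92
eef_pos: [547.6, 50.8, 264.6]
tcp_rot: [-3.14, -0.0, 1.711]
contact_force: [1.6, 0.3, -3.0]
opening: 0.635
```

```bash
python3 -c "
from h import *
plan([535.2,-116.5,262],1.707)"
```

```text
pos [547.6  50.8 264.6] rot [-3.14  -0.     1.711] q [ 0.09  0.23  1.78  0.    1.14 -0.05] t 22.9167 f [ 1.6  0.3 -3. ] open 0.635
mm [-163.9  -35.6    2.7] deg [-0.1 -0.   0.2]
norm [-4.098e-01 -8.910e-02  6.600e-03 -1.800e-03 -3.000e-04  3.700e-03] rows>= 4.023557242038239 0.034777251918903754
```

carry_out:
  increments:
    - [[-0.09,-0.02,0,0,0,0],[-0.18,-0.039,0,0,0,0.003],[-0.27,-0.059,0,0,0,0.003],[-0.35,-0.076,0,0,0,0.003],[-0.4,-0.087,0,0,0,0.003]]

```text
clock: 23.33
eef_pos: [534.7, -114.5, 264.8]
tcp_rot: [-3.14, 0.0, 1.703]
contact_force: [0.1, 0.0, -3.4]
opening: 0.634
```

carry_out:
  increments:
    - [[-0.005,-0.001,0.04,0,0,0],[-0.005,-0.001,0.1,0,0,0],[-0.005,-0.001,0.17,0,0,0],[-0.005,-0.001,0.23,0,0,0],[-0.005,-0.001,0.25,0,0,0]]

```text
clock: 23.75
eef_pos: [532.9, -113.2, 161.6]
tcp_rot: [-3.135, -0.002, 1.704]
contact_force: [-1.4, 0.4, -3.5]
opening: 0.629
```

carry_out:
  increments:
    - [[0,0,0,0,0,0],[0,0,0,0,0,0],[0,0,0,0,0,0]]

```text
clock: 24.0
eef_pos: [536.8, -113.8, 166.9]
tcp_rot: [3.14, 0.001, 1.704]
contact_force: [0.5, 0.3, -2.5]
opening: 0.636
```

```bash
python3 -c "
from h import *
F=optics.grab_frame('scene');cv2.imwrite('pics/s12.png',cv2.resize(F['img'][140:250,190:310,::-1],None,fx=4.8,fy=4.8,interpolation=cv2.INTER_CUBIC))
F=optics.grab_frame('wrist'); cv2.imwrite('pics/w12.png',F['img'][:,:,::-1])
plan([535.2,-116.5,80.5],1.707)"
```

```text
pos [ 536.9 -113.8  167.2] rot [3.139e+00 1.000e-03 1.704e+00] q [-0.21  0.34  1.88  0.    0.93 -0.35] t 24.1 f [ 0.3 -0.  -3.7] open 0.633
mm [-2.3 -2.2 86.6] deg [ 0.1  0.  -0.2]
norm [-0.0058 -0.0056  0.2166  0.0022  0.0008 -0.0027] rows>= 2.079358555799878 0.029817458948854715
```

View pics/s12.png

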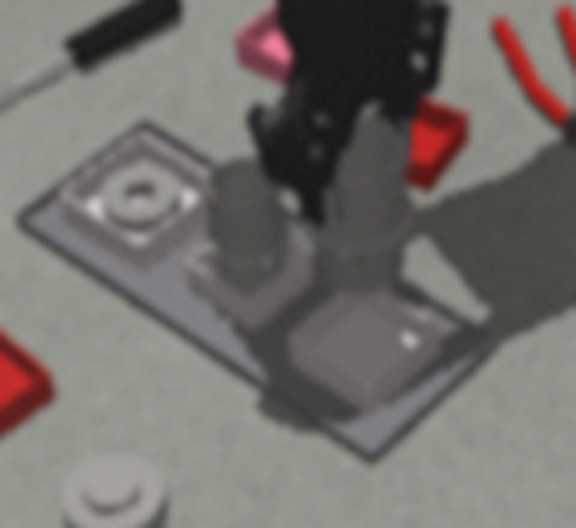

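View pics/w12.png

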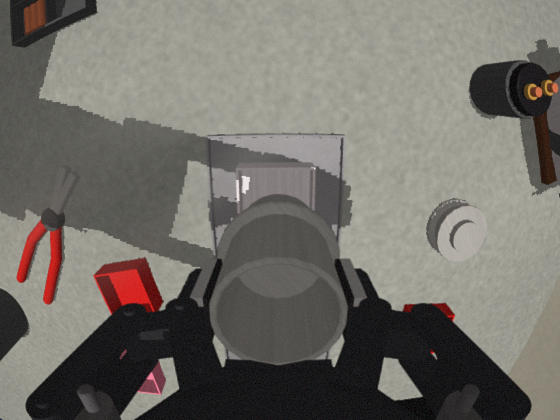

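carry_out:
  increments:
    - [[-0.003,-0.003,0.02,0,0,0],[-0.006,-0.004,0.05,0,0,0],[-0.006,-0.004,0.08,0,0,0],[-0.006,-0.004,0.11,0,0,0],[-0.006,-0.004,0.13,0,0,0]]

```text
clock: 24.52
eef_pos: [533.6, -116.2, 111.4]
tcp_rot: [-3.139, -0.001, 1.704]
contact_force: [-0.6, -0.7, -3.8]
opening: 0.629
```

carry_out:
  increments:
    - [[0,0,0,0,0,0],[0,0,0,0,0,0],[0,0,0,0,0,0]]

```text
clock: 24.77
eef_pos: [534.9, -116.4, 113.7]
tcp_rot: [3.142, 0.0, 1.704]
contact_force: [0.3, -0.1, -2.9]
opening: 0.633
```

```bash
python3 -c "
from h import *
F=optics.grab_frame('wrist'); 
plan([535.2,-116.5,80.5],1.707)"
```

```text
pos [ 535.1 -116.4  114. ] rot [3.141 0.    1.704] q [-0.22  0.41  1.91 -0.    0.82 -0.35] t 24.8167 f [-0.3 -0.3 -3.6] open 0.632
mm [-0.1  0.1 33.5] deg [ 0.   0.  -0.2]
norm [-0.0003  0.0002  0.0837  0.0006  0.0002 -0.0028] rows>= 0.8024952415405638 0.02366897561790481
```

carry_out:
  increments:
    - [[0,0,0.015,0,0,0],[0,0,0.03,0,0,0],[0,0,0.045,0,0,0],[0,0,0.06,0,0,0],[0,0,0.071,0,0,0]]

```text
clock: 25.23
eef_pos: [534.3, -116.2, 84.3]
tcp_rot: [-3.141, -0.0, 1.704]
contact_force: [0.2, -0.3, -4.5]
opening: 0.633
```

carry_out:
  increments:
    - [[0,0,0,0,0,0],[0,0,0.0025,0,0,0],[0,0,0.005,0,0,0],[0,0,0.0075,0,0,0],[0,0,0.0075,0,0,0]]

```text
clock: 25.65
eef_pos: [534.7, -116.3, 82.3]
tcp_rot: [3.141, 0.0, 1.704]
contact_force: [0.5, -0.1, -3.7]
opening: 0.627
```

carry_out:
  increments:
    - [[0,0,0.0015,0,0,0],[0,0,0.003,0,0,0],[0,0,0.0045,0,0,0],[0,0,0.0045,0,0,0],[0,0,0.0045,0,0,0]]

```text
clock: 26.07
eef_pos: [534.8, -116.4, 80.8]
tcp_rot: [3.141, 0.0, 1.704]
contact_force: [0.7, 0.4, 2.6]
opening: 0.632
```

carry_out:
  increments:
    - [[0,0,0,0,0,0],[0,0,0,0,0,0],[0,0,0,0,0,0],[0,0,0,0,0,0],[0,0,0,0,0,0]]
  hand: 0

```text
clock: 26.48
eef_pos: [534.7, -116.3, 80.5]
tcp_rot: [3.141, 0.0, 1.704]
contact_force: [-0.3, -0.4, -0.3]
opening: 0.998
```

carry_out:
  increments:
    - [[0,0,-0.02,0,0,0],[0,0,-0.06,0,0,0],[0,0,-0.12,0,0,0],[0,0,-0.2,0,0,0],[0,0,-0.28,0,0,0]]

```text
clock: 26.9
eef_pos: [534.0, -116.2, 193.7]
tcp_rot: [-3.14, -0.0, 1.704]
contact_force: [1.1, 0.0, -0.5]
opening: 1.002
```

carry_out:
  increments:
    - [[0.05,0,-0.05,0,0,0],[0.14,0,-0.1,0,0,0],[0.23,0,-0.15,0,0,0],[0.32,0,-0.2,0,0,0],[0.4,0,-0.2,0,0,0]]

```text
clock: 27.32
eef_pos: [514.7, 44.1, 277.1]
tcp_rot: [3.135, 0.0, 1.704]
contact_force: [1.8, -0.7, -0.2]
opening: 0.998
```

```bash
python3 -c "
from h import *
from scipy.optimize import least_squares
plan([535.2,-116.5,80.5],1.707)
for n,box in [('scene',(120,330,180,390)),('top',(150,310,150,420))]:
  F=optics.grab_frame(n);a,b,c,d=box
  cv2.imwrite('pics/f_%s.png'%n,cv2.resize(F['img'][a:b,c:d,::-1],None,fx=2.8,fy=2.8,interpolation=cv2.INTER_CUBIC))
  P=cloud(F).reshape(-1,3);cam=-np.array(F['R']).T@F['t']
  for nm,c,lo,hi,rad in [('small',(548,-212),54,88,23),('med',(535,-116.5),54,90,27.5),('large',(561.5,187),76,108,32)]:
    N=P[np.hypot(P[:,0]-c[0],P[:,1]-c[1])<40]
    W=N[(N[:,2]>lo)&(N[:,2]<hi)];W=W[(W[:,:2]-c)@(cam[:2]-c)>0]
    if len(W)>10:
      s=least_squares(lambda p:np.hypot(W[:,0]-p[0],W[:,1]-p[1])-rad,c,loss='soft_l1');print(n,nm,s.x,len(W),end=' ')
    print(n,nm,'top',np.sort(N[:,2])[-12::4])
"
```

```text
pos [514.7  44.1 277.1] rot [3.135 0.    1.704] q [ 0.08  0.16  1.84  0.    1.14 -0.05] t 27.3167 f [ 1.8 -0.7 -0.2] open 0.998
mm [-161.9   -2.2  196.7] deg [ 0.4  0.  -0.2]
norm [-4.047e-01 -5.600e-03  4.916e-01  6.300e-03  1.000e-04 -3.200e-03] rows>= 6.1081144451860405 0.05889355943778413
scene small [ 546.74802098 -212.56323721] 127 scene small top [97.57015397 98.00111986 99.479401  ]
scene med [ 533.94653034 -117.44245678] 172 scene med top [101.9026075  102.29804348 102.81438913]
scene large [560.9232621  186.57182351] 203 scene large top [121.29877081 121.6593746  122.26372461]
top small [ 547.82466604 -211.6636445 ] 41 top small top [97.09305902 97.36942985 99.03773931]
top med [ 534.73610678 -116.51357213] 34 top med top [100.08236423 100.54180648 101.36185748]
top large top [73.23954632 75.0058803  76.38482048]
```

View pics/f_scene.png

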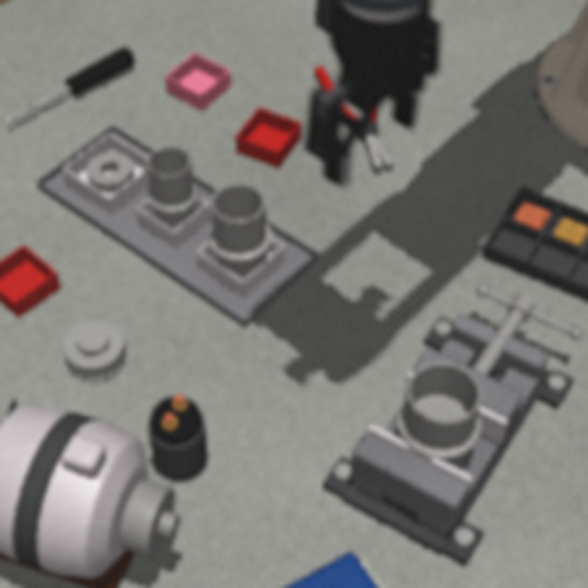

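View pics/f_top.png

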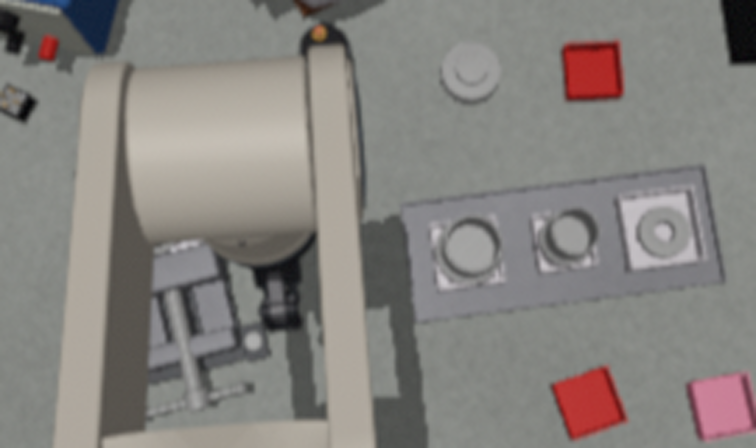

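carry_out:
  increments:
    - [[0,0,0,0,0,0],[0,0,0,0,0,0],[0,0,0,0,0,0]]

```text
clock: 27.67
eef_pos: [513.3, 41.3, 272.2]
tcp_rot: [-3.141, 0.0, 1.703]
contact_force: [-0.2, -0.6, 0.1]
opening: 0.999
```

```bash
python3 -c "
from h import *
print(r.sign_off())"
```

```text
the job is handed in; nothing more can be done
None
```

I worked the small cup and then the middle cup free by turning each to and fro with a slow lift. Each one now stands upright in its own aluminium bin in the tray. I handed the job in at about 27.7 s.

- **Forces:** The upward pull while freeing the cups read at most about 5.5 N at the wrist, including the cup's own weight. Each cup was lowered until it touched the bin floor before I let go. The small cup briefly pressed down with 13 N, which I eased to about 5 N before opening the gripper; the middle cup touched at about 3 N.
- **Placing:** In the last pictures both cups stand upright, within about 2 mm of the bin centres I had measured. The scene and top cameras agree to about 1.5 mm.
- **Large cup:** It sits in the jaws where it was. Its rim read about 122 mm against the nominal 118 mm. The scene camera's depth read the nested cup rims 3–4 mm high before I moved anything too, so I take that as camera bias rather than the cup riding up.
- **Other things:** The bearing, screwdriver, pulley and solenoid look unmoved in the final pictures. The spanner and relay were not both in the final crops, but the arm did not come near them.

None of the checks failed. The top camera could not confirm the large cup at the end because the arm was in the way.

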